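# Close the descaled boiler: tighten its four cap nuts crosswise

## Robot

A 6-joint arm with a two-finger parallel gripper is mounted at the origin on a cart in front of the work surface, level with it; the furniture and walls round the work are solid. World frame = base frame: x ahead of the robot, y to its left, z up, the work surface at z = 0. Lengths are in m, angles in rad, forces in N, time in s.
With the tool pointing down it reaches from about 0.275 to 0.875 m from the base axis. Payload 12.5 kg.
Tool frame: the origin (TCP) lies on the centre line of the jaws, within the pads' length; the fingertips stand r.finger_overhang ahead of it and the grasp point (between the pads) lies 3 mm ahead of it (r.finger_overhang is the distance from the TCP to the fingertips, in m); z points along the fingers, y is the line along which they close (so a half turn about z gives the same grasp; the last joint's range is limited). The gripper opens to 85 mm and grips with 20 to 120 N. Pads are 22 mm wide; open, the fingers measure 114 mm over their backs; the gripper's body (76 mm by 85 mm) begins 54 mm behind the grasp point. The pads swing forward as they close: fully open they stand 13 mm farther back than shut.
Start: joints at [1.114, 0.351, 1.652, -0, 1.139, -0.085], TCP at [0.2, 0.512, 0.253] pointing down, gripper open.
Joint ranges: [-2.75, 2.75], [-0.79, 2.1], [0.01, 2.65], [-1.57, 4.71], [0.07, 3.14], [-2.87, 2.87]. Speed limits (rad/s): [2.22, 2.22, 2.79, 3.14, 3.14, 3.14].

## Interface

Orientations are given as a unit quaternion [x, y, z, w].
In Python, from cell import r, optics gives the robot as it stands. The module is installed in compiled form; this text tells all that it offers. Calls block until the motion is done:
- r.move_to(position, orientation): joint-space move of the TCP to a pose.
- r.move_linear(position, rot=None, vel=0.15): straight line of the TCP; rot=None keeps the orientation; vel is the mean speed in m/s.
- r.set_joints(angles): joint-space move.
- r.set_gripper(opening, squeeze=None): opening from 0.0 (shut) to 1.0 (fully open); squeeze is the grip in N (None keeps the last); returns when the fingers have stopped.
- r.sleep(seconds).
- r.inverse_kinematics(position, orientation): joint angles nearest the present ones, or None.
- optics.get_image(name): name is "scene" or "top" or "wrist"; returns a dict with "pixels" (384x512x3 uint8, red, green, blue), "depth" (384x512 float32, m along the optical axis (not along the pixel's ray), 0 where there is no reading), "fx", "fy", "cx", "cy" (pixels), "camera_from_world" (4x4, takes a point from world to camera coordinates); the wrist camera has in their place "mount" (4x4, takes a point from camera to tool coordinates, whose origin is the TCP and whose axes are the flange's). Camera axes: x right, y down, z forward; pixel columns grow to the right and rows downward; lengths in m; the calibration is good to about 2 mm. The wrist camera is an equidistant fisheye: a pixel r from the principal point sees the ray r / f radians off the axis. A picture is of the moment at which its call begins: read the wrist's pose just before it.
A pose or a line that the arm cannot do raises r.PlanningError and nothing moves.
- r.hand_in(): hands the job in; it is judged then, once.
Readings, each from a call of its own:
- r.current_t(): time.
- r.current_q(): joint angles.
- r.current_qvel(): joint speeds.
- r.current_effort(): joint torques, N m.
- r.current_tool_pos(): TCP position.
- r.current_ee_rot(): TCP orientation.
- r.current_contact_force(): force on the tool from outside, world axes, zero at the start.
- r.current_torque(): the same for the moment, N m.
- r.current_opening(): opening from 0.0 (shut) to 1.0 (fully open).
- r.current_finger_force(): force on a finger pad.
Only numpy, scipy, OpenCV 4.12 (cv2) and the standard library are available. Lean on these libraries where they do the work, as an engineer would, in place of code of your own. Each camera call takes 0.05 s, during which the arm holds its last target. There are 200 camera calls.

## Task

The hot-water boiler has been descaled and its cover is back on, its four cap nuts only finger-tight. Take the T-handled wrench and tighten them crosswise in two passes so that the gasket seats evenly, following each nut with the one opposite: in the first pass give every nut only about 20 degrees clockwise, in the second turn each until it comes up firm, and stop there before the bolt spins. Then stand the wrench back upright on the worktop beside the boiler, touching the boiler only with the wrench and leaving the other things where they are.

Things in the scene. Friction and masses are not known exactly. Their poses are not given: they have to be found in the camera images.
- boiler: Upright steel boiler fixed to the worktop. Origin: centre of its underside, z up. Round flange and cover 182 mm across, cover top at z = 97 mm. Four washers 30 mm wide, tops at z = 99 mm, at radius 70 mm and 45, 135, 225, 315 degrees from its +x carry the nuts. Heating terminals within 31 mm of the axis rise to z = 125 mm. Pipe stubs reach 97 mm from the axis, below z = 60 mm.
- nut_a: Brass domed cap nut at 45 degrees on the cover, across from nut_c. Origin: centre of its underside, z up. Hexagon 24 mm across flats, flats 13 mm high facing its own +x and every 60 degrees; dome top 28 mm above the underside. Clockwise from above tightens, 2 mm a turn; it stays where it is left.
- nut_b: Brass domed cap nut at 135 degrees on the cover, across from nut_d. Origin: centre of its underside, z up. Hexagon 24 mm across flats, flats 13 mm high facing its own +x and every 60 degrees; dome top 28 mm above the underside. At the start every nut has 0.6 to 1.2 rad to go until tight, different for each and not to be seen from its angle.
- nut_c: Brass domed cap nut at 225 degrees on the cover, across from nut_a. Origin: centre of its underside, z up. Hexagon 24 mm across flats, flats 13 mm high facing its own +x and every 60 degrees; dome top 28 mm above the underside. Every nut turns at about 0.12 N m until the gasket is down; then it comes up firm, the torque climbing by 0.3 N m in a further 0.1 rad.
- nut_d: Brass domed cap nut at 315 degrees on the cover, across from nut_b. Origin: centre of its underside, z up. Hexagon 24 mm across flats, flats 13 mm high facing its own +x and every 60 degrees; dome top 28 mm above the underside. With a nut tight, its whole bolt spins (and is spoilt) from about 0.40 N m.
- nut_a_rim (a point): Middle of the flat of nut_a that faces the nut's own +x, 12 mm from its axis, 6 mm above its underside.
- nut_b_rim (a point): Middle of the flat of nut_b that faces the nut's own +x, 12 mm from its axis, 6 mm above its underside.
- nut_c_rim (a point): Middle of the flat of nut_c that faces the nut's own +x, 12 mm from its axis, 6 mm above its underside.
- nut_d_rim (a point): Middle of the flat of nut_d that faces the nut's own +x, 12 mm from its axis, 6 mm above its underside.
- stud_a_head (a point): A point on the dark hexagon head of the bolt of nut_a, under the flange, 12 mm from the bolt's axis. It stays still unless the bolt spins.
- stud_b_head (a point): A point on the dark hexagon head of the bolt of nut_b, under the flange, 12 mm from the bolt's axis. It stays still unless the bolt spins.
- stud_c_head (a point): A point on the dark hexagon head of the bolt of nut_c, under the flange, 12 mm from the bolt's axis. It stays still unless the bolt spins.
- stud_d_head (a point): A point on the dark hexagon head of the bolt of nut_d, under the flange, 12 mm from the bolt's axis. It stays still unless the bolt spins.
- bolt_a: End of the bolt inside nut_a, hidden by the dome. Origin: the middle of its end face, drawn upward into the nut as this turns, by 0.32 mm a rad; 15 mm above the nut's underside when tight.
- bolt_b: End of the bolt inside nut_b, hidden by the dome. Origin: the middle of its end face, drawn upward into the nut as this turns, by 0.32 mm a rad; 15 mm above the nut's underside when tight.
- bolt_c: End of the bolt inside nut_c, hidden by the dome. Origin: the middle of its end face, drawn upward into the nut as this turns, by 0.32 mm a rad; 15 mm above the nut's underside when tight.
- bolt_d: End of the bolt inside nut_d, hidden by the dome. Origin: the middle of its end face, drawn upward into the nut as this turns, by 0.32 mm a rad; 15 mm above the nut's underside when tight.
- wrench: T-handled steel box spanner, 132 mm tall, 0.25 to 0.45 kg, upright on its hexagonal socket. Origin: centre of the socket's mouth (its foot), z up the shaft. Socket 25.6 mm across flats inside, mouth flared, 40 mm over its outer corners, 33 mm deep, inner flats facing its own +x and every 60 degrees. Seated, the foot rests on the washer; play on a nut about 7 degrees each way.
- wrench_grip (a point): Centre of the wrench's flat-sided head, on the shaft's axis, 118 mm above the foot; the head is 38 mm along the wrench's x, 16 mm along its y (grip across y) and reaches from 104 to 132 mm above the foot. A bar 10 mm thick and 124 mm long runs through it along x.
- creamer: Bystander: small steel creamer jug, 58 x 82 x 64 mm. Origin: centre of its underside.
- flower_cup: Bystander: white cup with a flower pattern, 95 x 124 x 57 mm. Origin: centre of its underside.
- spoon: Bystander: teaspoon, 130 mm long, lying flat. Origin: centre of its underside.
- kitchen_timer: Bystander: square white kitchen timer, 62 x 62 x 18 mm. Origin: centre of its underside.
- scoop: Bystander: steel coffee scoop, 48 x 99 x 32 mm. Origin: centre of its underside.

How it is judged:
By the outcome, as a careful person would: the job done as asked, in the order asked, and still so for the second after the job is handed in, with the robot touching nothing.
It also fails if it takes over 72 s, if anything falls off the work surface, if the arm or the gripper's body presses on something with over 40 N, if the wrist force passes 120 N, or if a joint passes its speed limit or range.

## Working session

There is one attempt and no reset: what is moved stays moved. The work goes in short steps, each a Python script; the robot and the scene stay as the last script left them, time stands still between calls to the robot, and variables do not carry over. Pictures are saved under pics/ and viewed, at most 10 in all, crops included, and the job is handed in when it is done.

```bash
mkdir -p pics; ls
python3 - <<'E'
from cell import r, optics
import cv2,numpy as np
for n in ("scene","top"):
    d=optics.get_image(n); cv2.imwrite(f"pics/{n}0.png",d["pixels"][:,:,::-1]); np.save(f"pics/{n}0.npy",d,allow_pickle=True)
    T=d["camera_from_world"]; print(n,d["fx"],d["fy"],d["cx"],d["cy"],"cam",-T[:3,:3].T@T[:3,3]); print(T.round(3))
print(r.finger_overhang,r.current_tool_pos(),r.current_ee_rot(),r.current_t(),r.current_opening(),r.current_torque())
E
```

```text
pics
scene 425.97097953721817 425.97097953721817 256.00664963360515 192.98753399378214 cam [-0.07974623 -0.347643    0.94319075]
[[ 0.525 -0.851  0.014 -0.267]
 [-0.664 -0.42  -0.619  0.385]
 [ 0.533  0.316 -0.785  0.893]
 [ 0.     0.     0.     1.   ]]
top 488.4217563362463 488.4217563362463 250.6207260249584 189.08025161788916 cam [0.27777894 0.01146084 1.24944691]
[[-0.018 -1.    -0.007  0.025]
 [-0.983  0.019 -0.184  0.503]
 [ 0.184  0.004 -0.983  1.177]
 [ 0.     0.     0.     1.   ]]
0.022 [0.1996705  0.51219398 0.25283061] [ 1.84824548e-01  9.82771411e-01 -4.72114278e-04 -1.29167145e-04] 0.1 0.999513807238331 [ 0.08146255 -0.00362434  0.02232115]
```

View pics/top0.png

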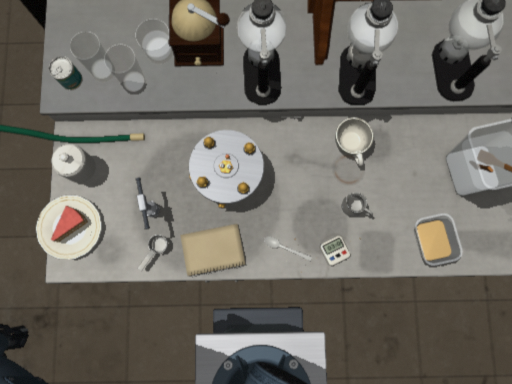

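View pics/scene0.png

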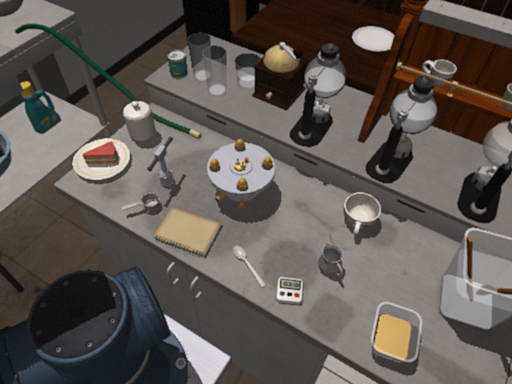

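The top view shows the boiler at (226,166) with nuts at about (209,143), (250,148), (203,182) and (243,188). The wrench stands at about (145,203), with its bar running from (139,180) to (148,228). The scoop is at (155,250). Next I'll localise these.

```bash
cat > h.py <<'E'
import numpy as np,cv2
from scipy.spatial.transform import Rotation as R
def ray_plane(d,uv,z):
    uv=np.atleast_2d(uv).astype(float);T=d["camera_from_world"];Rm=T[:3,:3];c=-Rm.T@T[:3,3]
    v=np.c_[(uv[:,0]-d["cx"])/d["fx"],(uv[:,1]-d["cy"])/d["fy"],np.ones(len(uv))]@Rm
    return c+v*((z-c[2])/v[:,2])[:,None]
def proj(d,p):
    T=d["camera_from_world"];q=np.atleast_2d(p)@T[:3,:3].T+T[:3,3]
    return np.c_[q[:,0]/q[:,2]*d["fx"]+d["cx"],q[:,1]/q[:,2]*d["fy"]+d["cy"]]
# wrist fisheye; pose=(pos,quat) of tool
def wrist_plane(d,uv,z,pos,quat):
    uv=np.atleast_2d(uv).astype(float);x=(uv[:,0]-d["cx"])/d["fx"];y=(uv[:,1]-d["cy"])/d["fy"];t=np.hypot(x,y)+1e-12
    v=np.c_[np.sin(t)*x/t,np.sin(t)*y/t,np.cos(t)]
    M=d["mount"];Rt=R.from_quat(quat).as_matrix();c=Rt@M[:3,3]+pos;v=v@(Rt@M[:3,:3]).T
    return c+v*((z-c[2])/v[:,2])[:,None]
def wrist_proj(d,p,pos,quat):
    M=d["mount"];Rt=R.from_quat(quat).as_matrix();q=(np.atleast_2d(p)-pos)@Rt;q=(q-M[:3,3])@M[:3,:3]
    t=np.arctan2(np.hypot(q[:,0],q[:,1]),q[:,2]);ph=np.arctan2(q[:,1],q[:,0])
    return np.c_[d["cx"]+d["fx"]*t*np.cos(ph),d["cy"]+d["fy"]*t*np.sin(ph)]
E
python3 - <<'E'
from h import *
from cell import r,optics
ims={n:np.load(f"pics/{n}0.npy",allow_pickle=True).item() for n in("top","scene")}
for n,d in ims.items():
    hsv=cv2.cvtColor(d["pixels"],cv2.COLOR_RGB2HSV)
    m=((hsv[...,0]>8)&(hsv[...,0]<28)&(hsv[...,1]>120)&(hsv[...,2]>50)).astype(np.uint8)
    k,l,s,c=cv2.connectedComponentsWithStats(m)
    for i in range(1,k):
        if 15<s[i,4]<200:
            X=ray_plane(d,c[i],0.112)[0]
            if .3<X[0]<.7 and abs(X[1])<.3: print(n,c[i].round(1),s[i,4],X.round(4))
d=ims["top"]
print("wrench head",ray_plane(d,[[139,180],[148,228],[143,204]],.118).round(3))
dep=d["depth"];T=d["camera_from_world"]
# depth points above table near wrench
v,u=np.mgrid[165:245,120:190];z=dep[165:245,120:190]
P=np.stack([(u-d["cx"])/d["fx"]*z,(v-d["cy"])/d["fy"]*z,z],-1).reshape(-1,3);W=(P-T[:3,3])@T[:3,:3]
W=W[(W[:,2]>.095)&(W[:,2]<.15)]
pc=W-W.mean(0);_,_,V=np.linalg.svd(pc[:,:2]);pr=pc[:,:2]@V[0]
print(len(W),W.mean(0),V[0],pr.min(),pr.max(),W[:,2].max(), W.mean(0)[:2]+V[0]*(pr.min()+pr.max())/2)
w=optics.get_image("wrist");print(w["fx"],w["cx"],w["cy"]);print(w["mount"].round(4))
crop=d["pixels"][120:270,115:275,::-1];cv2.imwrite("pics/crop.png",cv2.resize(crop,None,fx=3.8,fy=3.8,interpolation=cv2.INTER_CUBIC))
E
```

```text
top [208.8 142.1] 74 [0.6084 0.1147 0.112 ]
top [249.2 147.7] 77 [0.5926 0.0176 0.112 ]
top [225.8 162.4] 22 [0.5573 0.0742 0.112 ]
top [225.3 169.6] 38 [0.5396 0.0755 0.112 ]
top [202.2 181.7] 78 [0.5112 0.1308 0.112 ]
top [242.9 187.7] 74 [0.4948 0.0341 0.112 ]
top [221.6 205.2] 20 [0.4538 0.0849 0.112 ]
scene [239.5 144.3] 77 [0.604  0.1134 0.112 ]
scene [267.  162.4] 78 [0.5868 0.0158 0.112 ]
scene [214.2 164.6] 77 [0.506  0.1287 0.112 ]
scene [240.8 165.5] 57 [0.5406 0.0684 0.112 ]
scene [241.9 184.1] 84 [0.4893 0.0317 0.112 ]
scene [220.  196.4] 48 [0.4272 0.056  0.112 ]
scene [241.4 204.5] 33 [ 0.4345 -0.0023  0.112 ]
wrench head [[0.517 0.28  0.118]
 [0.402 0.256 0.118]
 [0.459 0.269 0.118]]
316 [0.46163147 0.2664825  0.12558369] [-0.99981983  0.0189819 ] -0.0938736344065832 0.06201703924302046 0.13890011274613617 [0.4775569  0.26618015]
297.3186396354542 254.07698245575372 193.76004044250803
[[ 7.000e-04 -9.640e-01 -2.660e-01  6.670e-02]
 [ 1.000e+00  7.000e-04 -1.000e-04 -6.000e-04]
 [ 3.000e-04 -2.660e-01  9.640e-01 -1.203e-01]
 [ 0.000e+00  0.000e+00  0.000e+00  1.000e+00]]
```

View pics/crop.png

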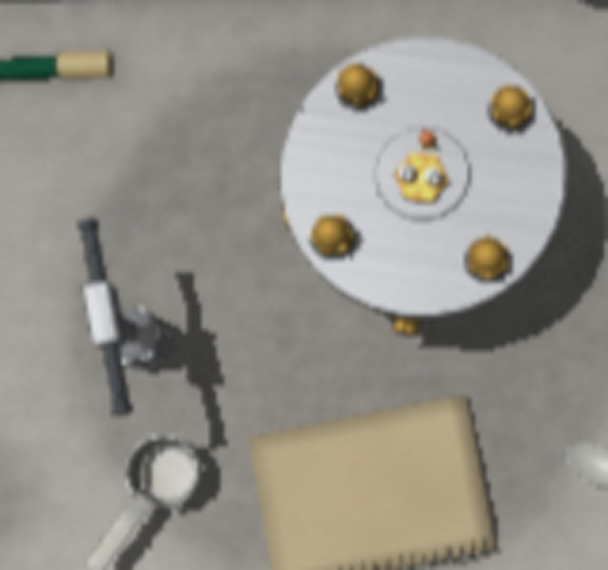

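The crop shows the four domed nuts, and the T-bar running from crop (90,225) to (121,408) with its bright head at (102,313). Next are wrist views of the boiler and the wrench.

```bash
cat >> h.py <<'E'
def down(psi):
    c,s=np.cos(psi),np.sin(psi)
    return R.from_matrix(np.array([[c,s,0],[s,-c,0],[0,0,-1.]])).as_quat()
E
python3 - <<'E'
from h import *
from cell import r,optics
psi=np.radians(189.6)
d=np.load("pics/top0.npy",allow_pickle=True).item()
hd=ray_plane(d,[115+102/3.8,120+313/3.8],.132)[0]; e=ray_plane(d,[[115+90/3.8,120+225/3.8],[115+121/3.8,120+408/3.8]],.123)
print("head",hd,"yaw",np.degrees(np.arctan2(*(e[0]-e[1])[1::-1])),e)
def snap(name,pos):
    r.move_to(pos,down(psi)); r.sleep(.2)
    p,q=np.array(r.current_tool_pos()),np.array(r.current_ee_rot())
    w=optics.get_image("wrist"); w["p"],w["q"]=p,q
    np.save(f"pics/{name}.npy",w,allow_pickle=True); cv2.imwrite(f"pics/{name}.png",w["pixels"][:,:,::-1]); print(r.current_t(),p,r.current_q())
snap("wb",[0.55+0.066,0.073+.011,0.22])
snap("ww",[hd[0],hd[1],0.25])
a,b=[cv2.imread(f"pics/{n}.png") for n in("wb","ww")]
cv2.imwrite("pics/both.png",cv2.resize(np.vstack([a,b]),None,fx=.78,fy=.78))
E
```

```text
head [0.46080898 0.26861489 0.132     ] yaw 10.752334124596176 [[0.51776698 0.2794372  0.123     ]
 [0.40341574 0.25772211 0.123     ]]
2.5417 [0.6158966  0.08454458 0.22006341] [ 6.13693758e-02  5.13442426e-01  1.48919360e+00  2.93791161e-05
  1.13887366e+00 -1.67755128e+00]
3.75 [0.46154809 0.26782879 0.24968911] [ 4.38873878e-01  3.25000495e-01  1.69785561e+00 -3.42844719e-05
  1.11906763e+00 -1.29812666e+00]
```

View pics/both.png

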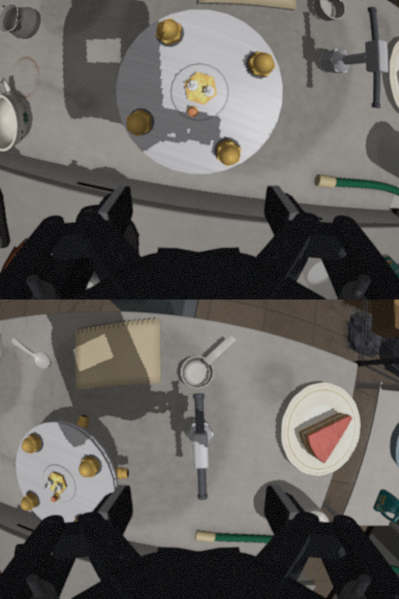

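The wrist views show all four nuts clearly, and the wrench head at about (203,450) in the composite. I'll zoom in, rectified to the hex-top plane, for nut angles and centres.

```bash
cat > rect.py <<'E'
from h import *
def rect(w,c,z,half,n):
    g=np.linspace(half,-half,n); X,Y=np.meshgrid(c[0]+g,c[1]+g,indexing="ij") # row: +x up, col: +y left
    uv=wrist_proj(w,np.c_[X.ravel(),Y.ravel(),np.full(X.size,z)],w["p"],w["q"]).astype(np.float32).reshape(n,n,2)
    return cv2.remap(w["pixels"],uv[...,0],uv[...,1],cv2.INTER_CUBIC)
E
python3 - <<'E'
from rect import *
w=np.load("pics/wb.npy",allow_pickle=True).item()
N=[[.6084,.1147],[.5926,.0176],[.5112,.1308],[.4948,.0341]]
t=[rect(w,c,.112,.025,290) for c in N]
ww=np.load("pics/ww.npy",allow_pickle=True).item()
h=rect(ww,[.461,.2685],.132,.025,290)
for i in t+[h]:
    cv2.line(i,(145,140),(145,150),(0,255,0),1);cv2.line(i,(140,145),(150,145),(0,255,0),1)
im=np.vstack([np.hstack([t[0],t[1]]),np.hstack([t[2],t[3]])])
im=np.hstack([im[:580],np.vstack([cv2.resize(h,(210,210)),np.zeros((370,210,3),np.uint8)])])
im=cv2.convertScaleAbs(im,alpha=1.5)
cv2.imwrite("pics/rect.png",im[:,:,::-1])
E
```

```text
(no output)
```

View pics/rect.png

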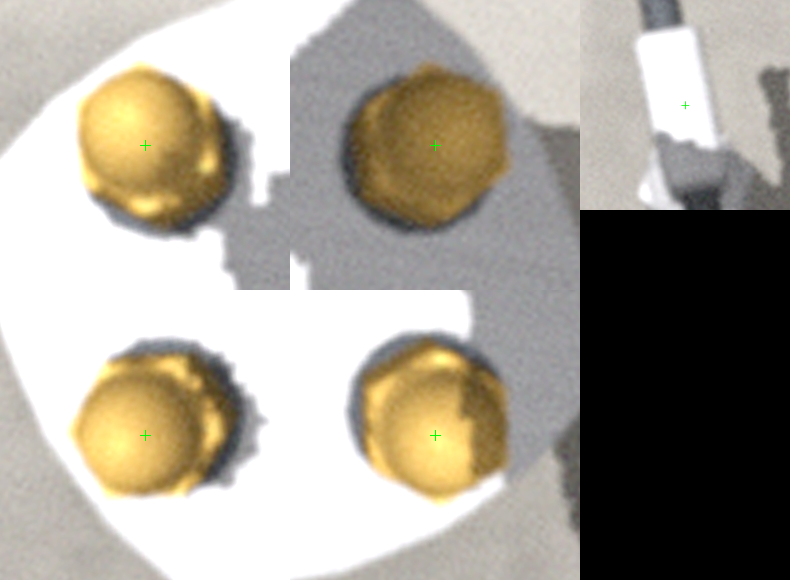

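Run:
```python
from rect import *
w=np.load("pics/wb.npy",allow_pickle=True).item()
N=np.array([[.6084,.1147],[.5926,.0176],[.5112,.1308],[.4948,.0341]])
C=[]
for c in N:
    im=rect(w,c,.112,.025,500); s=.05/499
    hsv=cv2.cvtColor(im,cv2.COLOR_RGB2HSV); m=((hsv[...,0]>8)&(hsv[...,0]<30)&(hsv[...,1]>95)).astype(np.uint8)
    m=cv2.morphologyEx(m,cv2.MORPH_OPEN,np.ones((9,9)))
    ct=max(cv2.findContours(m,0,1)[0],key=cv2.contourArea); h=cv2.convexHull(ct)[:,0].astype(float)
    P=np.c_[c[0]+.025-h[:,1]*s,c[1]+.025-h[:,0]*s]
    E=np.roll(P,-1,0)-P;L=np.hypot(*E.T);th=np.arctan2(E[:,1],E[:,0])
    f=(L**2*np.exp(6j*th)).sum()/(L**2).sum()
    flat=(np.degrees(np.angle(f))/6+90)%60   # normal direction
    ap=cv2.approxPolyDP(h.astype(np.float32)[:,None],14,True)[:,0]; A=np.c_[-ap[:,1],-ap[:,0]]; e=np.roll(A,-1,0)-A
    # best: support widths
    ws=[(2*np.ptp(P@[np.cos(a),np.sin(a)])) for a in np.radians(flat+np.arange(3)*60)]
    M=cv2.moments(ct);cc=np.array([c[0]+.025-M["m01"]/M["m00"]*s,c[1]+.025-M["m10"]/M["m00"]*s]);C.append(cc)
    print(cc.round(4),"flat",flat.round(1),abs(f).round(2),"edges",[(round(float((np.degrees(np.arctan2(b,a))+90)%60),1),int(np.hypot(a,b))) for a,b in e],np.round(ws,4)/2)
C=np.array(C);ctr=C.mean(0);print("centre",ctr)
D=C-ctr;ang=np.degrees(np.arctan2(D[:,1],D[:,0]));print("ang",ang,np.hypot(*D.T))
base=np.degrees(np.angle(np.exp(4j*np.radians(ang)).mean()))/4;print("base mod 90",base%90)
M=w["mount"];print("cam",R.from_quat(w["q"]).as_matrix()@M[:3,3]+w["p"])
# head
v=np.load("pics/ww.npy",allow_pickle=True).item()
im=rect(v,[.461,.2685],.132,.035,700);s=.07/699
m=(im.min(2)>150).astype(np.uint8);m=cv2.morphologyEx(m,cv2.MORPH_OPEN,np.ones((15,15)))
k,l,st,_=cv2.connectedComponentsWithStats(m);i=1+np.argmax(st[1:,4]);ct=max(cv2.findContours((l==i).astype(np.uint8),0,1)[0],key=cv2.contourArea)
(u0,v0),(a,b),an=cv2.minAreaRect(ct);print("head bright rect",.461+.035-v0*s,.2685+.035-u0*s,a*s,b*s,an)
e=wrist_plane(v,np.array([[199,95],[202,196]])/.78+0,.123,v["p"],v["q"]);print("bar",e)
cv2.imwrite("pics/hd.png",im[:,:,::-1])
```

```text
[0.6081 0.1135] flat 33.6 0.86 edges [(36.1, 125), (59.2, 57), (30.5, 116), (34.8, 96), (49.3, 70), (23.6, 113), (31.3, 128), (33.1, 117)] [0.02685 0.0248  0.02395]
[0.5924 0.0185] flat 37.6 0.84 edges [(35.3, 122), (37.3, 126), (43.7, 121), (17.4, 53), (36.6, 120), (37.7, 127), (54.2, 53), (28.4, 123)] [0.025  0.0262 0.0264]
[0.513  0.1293] flat 2.0 0.9 edges [(6.3, 121), (4.9, 120), (36.9, 45), (1.7, 133), (1.7, 119), (4.1, 123), (30.7, 43), (1.4, 120)] [0.02405 0.0247  0.02645]
[0.4973 0.0342] flat 31.0 0.93 edges [(35.3, 122), (6.9, 45), (30.5, 126), (30.5, 124), (34.5, 120), (59.7, 56), (28.5, 115), (30.5, 118)] [0.026  0.0246 0.0246]
centre [0.55268552 0.07389393]
ang [  35.57387912  -54.3538397   125.61935772 -144.40045054] [0.06813078 0.06812811 0.06815862 0.06816263]
base mod 90 35.609736649427596
cam [0.54985602 0.07259029 0.34032446]
head bright rect 0.4641841141642078 0.2707144183375805 0.029507354168762295 0.014477371412285408 78.13561248779297
bar [[0.40190653 0.25784779 0.123     ]
 [0.51614088 0.28076875 0.123     ]]
```

View pics/hd.png

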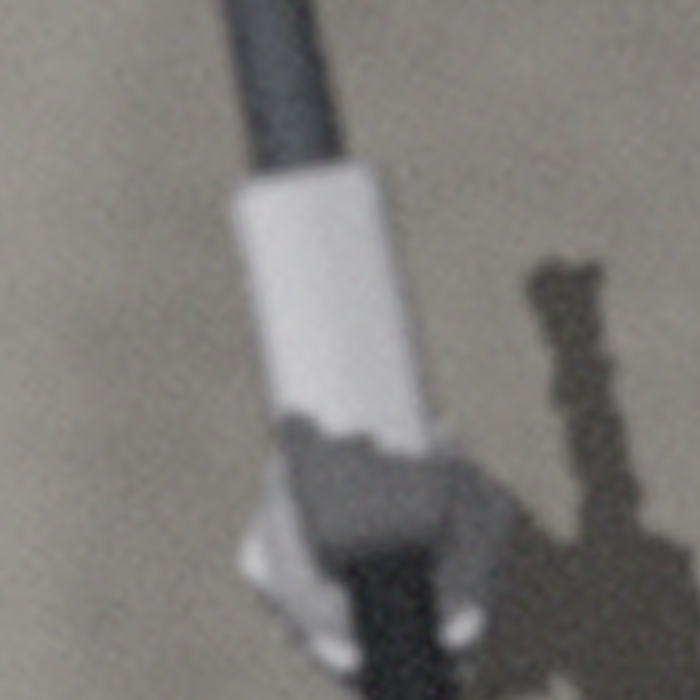

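The head's top face has its centre near (347,368) in this picture, which is about (0.459, 0.269), with yaw near 11.5°. Next I'll grasp and lift.

```bash
cat > st.py <<'E'
import numpy as np
CTR=np.array([.5526,.0739]); PSI0=np.radians(191.5)
NUT=[CTR+.07*np.array([np.cos(a),np.sin(a)]) for a in np.radians(35.6+np.array([0,-90,90,180]))]
FLAT=[33.6,37.3,2.2,30.6]
E
python3 - <<'E'
from rect import *
from st import *
from cell import r,optics
q=down(PSI0); p=[.4592,.2688]
t=r.current_t()
r.move_linear([*p,.165],q,vel=.15)
r.move_linear([*p,.121],vel=.08); print(r.current_t()-t,r.current_contact_force())
r.set_gripper(0,squeeze=60); r.sleep(.1)
print("grip",r.current_t(),r.current_opening(),r.current_finger_force(),r.current_contact_force(),r.current_torque(),r.current_tool_pos())
r.move_linear([*p,.21],vel=.12); r.sleep(.2)
print(r.current_contact_force(),r.current_torque())
P,Q=np.array(r.current_tool_pos()),np.array(r.current_ee_rot());w=optics.get_image("wrist");w["p"],w["q"]=P,Q
np.save("pics/hold.npy",w,allow_pickle=True)
print(P,r.current_t(),r.current_q())
b=w["pixels"]; cv2.imwrite("pics/hold.png",b[:,:,::-1])
j=np.array(r.current_q()); t=r.current_t(); j[5]+=.03; r.set_joints(j); t1=r.current_t(); print("step time",t1-t, np.array(r.current_q())[5]-j[5]); 
print([round(r.current_torque()[2],4) for _ in range(3)]); j[5]-=.03; r.set_joints(j)
E
```

```text
1.4166999999999996 [-0.53255884  0.7968211   0.39011312]
grip 5.9 0.17738095986495872 58.690815567970276 [-1.08574319  0.7700978   2.03624285] [0.19415204 0.18867799 0.02129912] [0.459291   0.268919   0.12117002]
[-0.42871985 -0.17407717 -3.95882995] [0.00511197 0.01830856 0.02032411]
[0.45896009 0.26867074 0.20929024] 7.0417 [ 4.42059309e-01  3.69630269e-01  1.74320506e+00  9.48962392e-06
  1.02968506e+00 -1.32943923e+00]
step time 0.25 -0.0005682604725474327
[np.float64(-0.0467), np.float64(-0.0467), np.float64(-0.0467)]
```

View pics/hold.png

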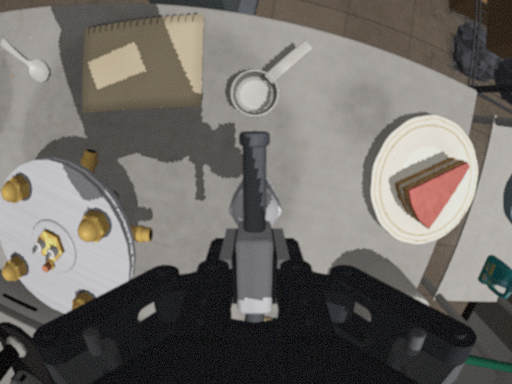

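The bar lies centred between the jaws (tip at (256,135)) and the wrench is held squarely. Now a guarded insertion on the first nut.

```bash
cat > act.py <<'E'
from h import *
from st import *
from cell import r
def F(): return np.array(r.current_contact_force())
def TZ(n=3,dt=.02):
    v=[]
    for _ in range(n): v.append(r.current_torque()[2]); r.sleep(dt)
    return float(np.mean(v))
def over(xy,psi,z=.263):
    p=r.current_tool_pos()
    if p[2]<z-.004: r.move_linear([p[0],p[1],z],vel=.2)
    r.move_to([*xy,z],down(psi)); r.sleep(.05)
def seat(xy,psi,f0,zs=(.240,.235,.231,.227,.223,.2205),lim=12):
    """guarded descent with lateral give; returns xy, reached z"""
    xy=np.array(xy,float)
    for z in zs:
        r.move_linear([*xy,z],down(psi),vel=.08)
        f=F()-f0; print(" z",z,f.round(1))
        if f[2]>lim: return xy,z,f
    return xy,z,f
E
python3 - <<'E'
from act import *
p=r.current_tool_pos();r.move_linear([p[0],p[1],.263],vel=.15)
psi=np.radians(213.6)
over(NUT[0],psi); f0=F();t0=TZ();print(r.current_t(),f0,t0)
print(seat(NUT[0],psi,f0),r.current_t(),r.current_tool_pos(),TZ(),r.current_torque())
E
```

```text
9.0167 [-0.03517964  0.16059923 -4.14060456] -0.018742451525185732
 z 0.24 [ 0.6 -0.8  1.4]
 z 0.235 [-0.3  0.3  1.5]
 z 0.231 [-0.5 -1.6  1.7]
 z 0.227 [-0.6 -0.9 -0.3]
 z 0.223 [-1.7 -1.4  0.5]
 z 0.2205 [-1.6 -1.8 -0.5]
(array([0.60951705, 0.11464861]), 0.2205, array([-1.57028718, -1.83185526, -0.52435162])) 10.7083 [0.60938041 0.11457727 0.22020975] 0.008912953244555455 [-0.44939036  0.48691449 -0.0123946 ]
```

It seated cleanly with under 2 N of side force. Now the first-pass turn.

```bash
cat >> act.py <<'E'
def turn(d):
    """turn tool clockwise by d rad about vertical (j6 +)"""
    q=np.array(r.current_q()); 
    global QC
    try: QC
    except NameError: QC=q.copy()
    QC[5]+=d; r.set_joints(QC)
def startturn():
    global QC; QC=np.array(r.current_q())
def psi_now():
    m=R.from_quat(r.current_ee_rot()).as_matrix(); return np.arctan2(m[1,0],m[0,0])%(2*np.pi)
E
python3 - <<'E'
from act import *
startturn();T0=TZ();print("t",r.current_t(),"tz0",T0,psi_now())
s=0
for k in range(6):
    turn(.05);s+=.05; print(round(s,2),round(np.degrees(psi_now()),2),round(TZ(2)-T0,3),round(TZ(2)-T0,3),round(r.current_effort()[5],3),(F()).round(1))
print(r.current_t())
E
```

```text
t 10.8083 tz0 -0.004082601287863444 3.7280264567182164
0.05 210.8 0.043 0.013 0.085 [-2.  -1.3 -4.3]
0.1 207.98 0.015 0.029 0.086 [-2.4 -2.2 -3.1]
0.15 205.12 0.054 0.047 0.093 [-4.9 -1.4 -2.8]
0.2 202.21 0.13 0.092 0.135 [-4.4 -1.4 -3. ]
0.25 199.34 0.041 0.107 0.137 [-4.3 -2.  -2.3]
0.3 196.48 0.084 0.137 0.137 [-5.6 -0.5 -2.4]
12.7083
```

`effort[5]` is a much cleaner signal than the moment: 0.085 free, 0.137 with the nut turning. I'll use it to detect contact, finish this nut's 20°, then do the opposite one.

```bash
cat >> act.py <<'E'
import json
def backlift(i,back=.13):
    e=np.degrees(psi_now()); turn(-back)
    d=json.load(open("nuts.json")) if __import__("os").path.exists("nuts.json") else {}
    d[str(i)]=np.degrees(psi_now()); json.dump(d,open("nuts.json","w"))
    p=r.current_tool_pos(); r.move_linear([p[0],p[1],.263],vel=.15); print(f"nut {i} end psi {e:.1f} t {r.current_t():.1f}")
def E6(): r.sleep(.03); return r.current_effort()[5]
def pass1(i,psi,zs=(.238,.231,.2205)):
    over(NUT[i],psi); f0=F(); _,z,f=seat(NUT[i],psi,f0,zs)
    if z>.2206 or abs(f).max()>12: print("NOT SEATED"); return False
    startturn(); t0=TZ(); turn(.05); b=E6(); s=.05; log=[]
    while s<.34:
        turn(.035); s+=.035; e=E6(); log.append((round(s,3),round(e-b,3)))
        if e-b>.037: break
    print(log); turn(.2); print("  mid",round(E6()-b,3),round(TZ()-t0,3)); turn(.14)
    print("  end",round(E6()-b,3),round(TZ()-t0,3)); backlift(i); return True
E
python3 - <<'E'
from act import *
startturn(); turn(.22); print(psi_now(),E6(),TZ()); backlift(0)
pass1(3,np.radians(210.6))
E
```

```text
3.2145513732380753 0.20140757784247398 0.06561125151273717
nut 0 end psi 184.2 t 13.8
 z 0.238 [-0.9 -0.5 -0.6]
 z 0.231 [ 0.2 -0.3 -0.4]
 z 0.2205 [-0.4  0.  -0.6]
[(0.085, np.float64(-0.043)), (0.12, np.float64(-0.033)), (0.155, np.float64(-0.021)), (0.19, np.float64(0.034)), (0.225, np.float64(0.052))]
  mid 0.218 0.077
  end 0.154 0.09
nut 3 end psi 178.5 t 18.6
```

```bash
sed -i 's/if e-b>.037: break/b=min(b,e)\n        if e-b>.055: break/' act.py
python3 - <<'E'
from act import *
pass1(1,np.radians(217.3)) and pass1(2,np.radians(182.2))
E
```

```text
z 0.238 [ 0.2  0.5 -0.1]
 z 0.231 [-0.2  0.9  0.2]
 z 0.2205 [-0.8 -0.2  0.2]
[(0.085, np.float64(-0.039)), (0.12, np.float64(0.011)), (0.155, np.float64(0.022)), (0.19, np.float64(0.07))]
  mid 0.26 0.067
  end 0.293 0.078
nut 1 end psi 187.2 t 23.2
 z 0.238 [-0.7  0.2 -0.7]
 z 0.231 [-0.4  1.1 -0.7]
 z 0.2205 [-0.8  0.8 -1.1]
[(0.085, np.float64(-0.041)), (0.12, np.float64(0.009)), (0.155, np.float64(0.016)), (0.19, np.float64(0.046)), (0.225, np.float64(0.083))]
  mid 0.125 0.091
  end 0.163 0.111
nut 2 end psi 149.9 t 28.0
```

First pass done, each nut about 20°. Second pass on nut 0: coarse steps until the torque jumps.

```bash
cat >> act.py <<'E'
def p2(i,step=.045,jump=.07):
    psi=np.radians(json.load(open("nuts.json"))[str(i)])
    over(NUT[i],psi); f0=F(); _,z,f=seat(NUT[i],psi,f0,(.233,.2205))
    if z>.2206 or abs(f).max()>12: print("NOT SEATED"); return
    startturn(); t0=TZ(); json.dump(t0,open("t0.json","w")); turn(.26); L=[]
    for k in range(22):
        turn(step); e=E6(); t=TZ(3,.015)-t0; L.append((e,t)); print(f"  {.26+step*(k+1):.3f} e {e:.3f} t {t:.3f}")
        if k>=1:
            a=np.array(L[:-1]); de=e-np.median(a[-4:,0]); dt=t-np.median(a[-6:,1])
            if de+dt>2*jump or t>.24: break
    print("t",r.current_t())
def fine(d):
    t0=json.load(open("t0.json")); turn(d); print(f"  +{d} e {E6():.3f} t {TZ(5,.015)-t0:.3f}")
E
python3 - <<'E'
from act import *
p2(0)
E
```

```text
z 0.233 [ 0.7 -0.2  0.3]
 z 0.2205 [1.5 0.  0.4]
  0.305 e 0.188 t 0.084
  0.350 e 0.208 t 0.057
  0.395 e 0.213 t 0.077
  0.440 e 0.216 t 0.082
  0.485 e 0.216 t 0.093
  0.530 e 0.215 t 0.057
  0.575 e 0.262 t 0.122
  0.620 e 0.351 t 0.219
t 32.6167
```

Run:
```python
from act import *
startturn(); q=np.array(r.current_q()); fine(.02); print(r.current_t(), (np.array(r.current_q())-q)[5])
```

```text
+0.02 e 0.324 t 0.245
32.9833 0.01946053332671216
```

Firm at about 0.29 N m (plateau 0.12 plus about 0.17), so I'll stop here. Next nut 3, opposite, with the finishing step automated.

```bash
cat >> act.py <<'E'
def finish(i):
    """coarse + fine in one process"""
    psi=np.radians(json.load(open("nuts.json"))[str(i)])
    over(NUT[i],psi); f0=F(); _,z,f=seat(NUT[i],psi,f0,(.233,.2205))
    if z>.2206 or abs(f).max()>12: print("NOT SEATED"); return
    startturn(); turn(.26); L=[]; step=.045; s=.26; fin=0
    for k in range(26):
        turn(step); s+=step; e=E6(); t=TZ(4 if fin else 3,.015)
        if not fin: L.append((e,t))
        a=np.array(L); n=max(1,len(a)-2); pe=np.median(a[1:n+1,0][-4:]) if len(a)>2 else e; pt=np.mean(a[:n,1])
        de,dt=e-pe,t-pt; print(f"  {s:.3f} e {e:.3f} de {de:.3f} dt {dt:.3f}")
        if (de+dt)/2>.155: break
        if len(a)>2 and ((de+dt)/2>.075 or de>.09): fin+=1; step=.018
        elif fin: fin+=1
        if fin>3: break
    print("t",r.current_t())
E
python3 - <<'E'
from act import *
startturn(); backlift(0); finish(3)
E
```

```text
nut 0 end psi 154.8 t 33.7
 z 0.233 [-0.6  0.5 -0.2]
 z 0.2205 [ 0.5  1.6 -0.9]
  0.305 e 0.187 de 0.000 dt 0.000
  0.350 e 0.208 de 0.000 dt -0.035
  0.395 e 0.214 de 0.006 dt -0.013
  0.440 e 0.215 de 0.004 dt -0.015
  0.485 e 0.215 de 0.001 dt -0.003
  0.530 e 0.215 de 0.001 dt 0.010
  0.575 e 0.214 de -0.000 dt -0.011
  0.620 e 0.215 de -0.000 dt -0.000
  0.665 e 0.216 de 0.001 dt -0.013
  0.710 e 0.216 de 0.001 dt 0.018
  0.755 e 0.215 de -0.000 dt -0.026
  0.800 e 0.242 de 0.027 dt 0.034
  0.845 e 0.331 de 0.115 dt 0.095
  0.863 e 0.304 de 0.088 dt 0.174
  0.881 e 0.348 de 0.132 dt 0.220
t 40.5583
```

Run:
```python
from act import *
startturn(); backlift(3); finish(1)
```

```text
nut 3 end psi 135.2 t 41.2
 z 0.233 [ 0.2 -0.6  0.1]
 z 0.2205 [2.1 0.8 0.4]
  0.305 e 0.187 de 0.000 dt 0.000
  0.350 e 0.208 de 0.000 dt -0.038
  0.395 e 0.212 de 0.005 dt -0.013
  0.440 e 0.215 de 0.005 dt 0.024
  0.485 e 0.215 de 0.002 dt 0.028
  0.530 e 0.215 de 0.001 dt 0.033
  0.575 e 0.216 de 0.001 dt 0.016
  0.620 e 0.215 de 0.001 dt 0.052
  0.665 e 0.215 de 0.000 dt 0.009
  0.710 e 0.215 de 0.000 dt 0.029
  0.755 e 0.216 de 0.001 dt 0.014
  0.800 e 0.216 de 0.000 dt -0.028
  0.845 e 0.261 de 0.046 dt 0.045
  0.890 e 0.349 de 0.133 dt 0.143
  0.908 e 0.321 de 0.105 dt 0.171
  0.926 e 0.364 de 0.148 dt 0.182
t 48.7333
```

Run:
```python
from act import *
startturn(); backlift(1); finish(2)
```

```text
nut 1 end psi 141.3 t 49.4
 z 0.233 [ 0.1  0.9 -0.1]
 z 0.2205 [ 0.8  0.8 -1.7]
  0.305 e 0.189 de 0.000 dt 0.000
  0.350 e 0.209 de 0.000 dt -0.042
  0.395 e 0.215 de 0.005 dt 0.018
  0.440 e 0.216 de 0.004 dt -0.002
  0.485 e 0.216 de 0.002 dt 0.006
  0.530 e 0.217 de 0.001 dt -0.005
  0.575 e 0.217 de 0.000 dt -0.024
  0.620 e 0.217 de 0.000 dt 0.025
  0.665 e 0.217 de 0.000 dt 0.028
  0.710 e 0.217 de 0.000 dt 0.033
  0.755 e 0.217 de 0.000 dt -0.002
  0.800 e 0.217 de 0.000 dt 0.007
  0.845 e 0.290 de 0.074 dt 0.105
  0.863 e 0.262 de 0.045 dt 0.137
  0.881 e 0.306 de 0.089 dt 0.150
  0.899 e 0.346 de 0.129 dt 0.182
t 56.6583
```

All four are firm. Now stand the wrench back where it was.

Run:
```python
from act import *
from cell import optics
startturn(); backlift(2)
p=[.4592,.2688]; over(p,PSI0); f0=F()
r.move_linear([*p,.135],vel=.15); 
for z in (.1225,.1208):
    r.move_linear([*p,z],vel=.05); f=F()-f0; print(z,f.round(1),r.current_tool_pos()[2])
    if f[2]>3: break
r.set_gripper(1.0); r.move_linear([*p,.22],vel=.15); print(r.current_t())
for n in("top",):
    d=optics.get_image(n); np.save("pics/top1.npy",d,allow_pickle=True)
    cv2.imwrite("pics/end.png",cv2.resize(d["pixels"][110:280,40:300,::-1],None,fx=2.5,fy=2.5))
r.move_linear([.40,.28,.26],vel=.25); print(r.current_t())
w=optics.get_image("wrist");cv2.imwrite("pics/end.png",np.vstack([cv2.imread("pics/end.png")[:,:512][:210*2][:300],w["pixels"][:290,:,::-1]]))
```

```text
nut 2 end psi 105.6 t 57.3
0.1225 [-0.8 -1.6  1.2] 0.12227294733863034
0.1208 [-1.4 -0.2  6.8] 0.12125319798859088
61.55
62.0417
```

View pics/end.png

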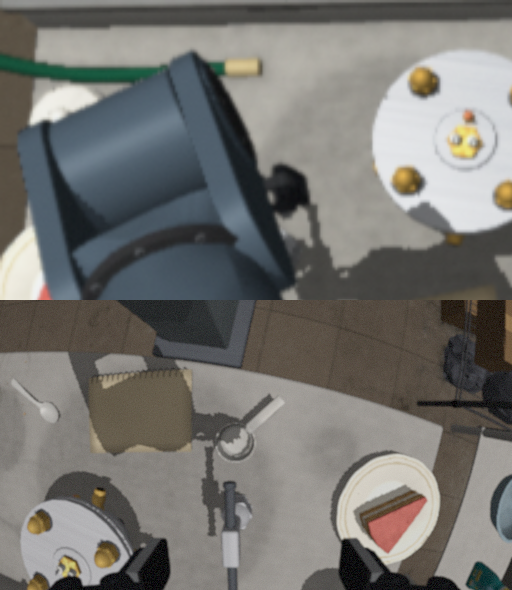

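The wrench stands upright at its old spot, with its head at (230,548) in the lower picture. The gripper is clear and the scoop hasn't moved, so I'll hand in.

```bash
python3 -c "
from cell import r
print(r.hand_in(), r.current_t())"
```

```text
the job is handed in; nothing more can be done
the job is handed in; nothing more can be done
```

The job is handed in: all four nuts were tightened crosswise in two passes, about 20° each and then to firm at an estimated 0.29–0.33 N m (bolts spin from about 0.40). The wrench is back upright at its original spot beside the boiler, at about 62 s of the 72 s allowed; no verdict on the judging came back.

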